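Set the clamping load of a sandal-sole bonding press with its coarse and fine knobs

TASK

Clamp the glued sandal sole in the bonding press. Turn the wide outer knob clockwise until the pad just takes up on the sole, so that the gauge needle has left its rest but is still short of the short tick; then turn the slim inner knob clockwise until the needle stands within the thick mark, never past the long line. Let go and leave the press set like that, with the sole where it lies and the other things on the table undisturbed.

Things in the scene. Friction and masses are not known exactly. Their poses are not given: they have to be found in the camera images.
- coarse_grip (a point): Centre of the wide outer knob: a black ribbed upright cylinder, 56 mm across, 26 mm high, on the press's bridge. This point is on its vertical axis, half-way up (world z 0.171, knob's top at 0.184); its underside is 8 mm above the bridge (bar 50 mm wide, 170 mm long, top at 0.150). It does not rise or sink when turned.
- fine_grip (a point): Centre, half-way up, of the slim inner knob that stands out of the outer knob's top on the same axis: a bare metal ribbed upright cylinder, 24 mm across, 22 mm high. The outer knob lowers the whole inner knob along with the pad: its underside starts 9 to 12 mm above the outer knob's top and is still 3 to 8 mm above it when the pad bears (read it then). Its own turning does not raise or lower it.
- coarse (a joint): Turn of the outer knob, rad, clockwise from above, stops at 0 and 5; 1 rad lowers pad and inner knob 4.5 mm. Starts at 0.1 to 0.7; the pad (50 mm rubber disc under the bridge) begins 2.5 to 9.5 mm clear of the sole, unmeasured and different each time: 0.55 to 2.2 rad to reach it. Then 1 rad swings the needle about 2.2 rad (sprung bed). Drag 0.15 N m, a little more under load; stays as left.
- fine (a joint): Turn of the inner knob, rad, clockwise from above, stops at 0 and 5.5; 1 rad lowers the pad 1 mm, which once it bears swings the needle by about 0.5 rad. Starts at 0 to 0.2. Drag 0.05 N m; stays as left, and does not turn with the outer knob.
- needle (a joint): Needle of the load gauge, in rad clockwise from its rest: 0 at rest (nothing clamped, against its rest line), short thin tick at 0.6, thick mark from 0.85 to 1.35 (middle 1.1), long line at 1.9. It shows the pad's load on the sole: about 1 N before it stirs, then 10 N per rad.
- dial (a point): Centre of the gauge's white round face (98 mm, facing up, 31 mm above the table) on the press's base plate, 55 mm towards the press's +x and 145 mm towards its -y from the knobs' axis. Black needle 36 mm long; at rest it points 63 degrees anticlockwise (from above) of the press's -x and it turns clockwise; the thick mark lies along the press's -x.
- press: Grey bonding press, fixed; origin on the table under the knobs' common axis. Base plate 230 x 300 x 20 mm, two steel columns 72 mm either side along its y, bridge across them (along y).
- sole: Pale layered sandal sole, 230 x 80 x 28 mm with round ends, lying loose on the press's sprung bed under the pad; origin at the centre of its underside, its length along the press's x. Already in place.
- jar_mid (a point): Middle of a closed glue jar, 64 mm across, 85 mm high, standing on the table: leave alone.
- last_mid (a point): Middle of a turned wooden heel form, 60 mm across, 70 mm high, standing on the table: leave alone.
- mallet_grip (a point): Handle of a hammer, 220 mm long, lying on the table: leave alone.
- spare_mid (a point): Middle of a spare sandal sole, 230 x 80 x 28 mm, lying on the table: leave alone.
Not all that is in view belongs to the job. Leave any black or blue look-alike of the sole alone.

How it is judged:
By the outcome, as a careful person would: the job done as asked, in the order asked, and still so for the second after the job is handed in, with the robot touching nothing.
It also fails if it takes over 67 s, if anything falls off the work surface, if the arm or the gripper's body presses on something with over 40 N, if the wrist force passes 120 N, or if a joint passes its speed limit or range.

ROBOT

A 6-joint arm with a two-finger parallel gripper is mounted at the origin on the work surface. World frame = base frame: x ahead of the robot, y to its left, z up, the work surface at z = 0. Lengths are in m, angles in rad, forces in N, time in s.
With the tool pointing down it reaches from about 0.35 to 0.875 m from the base axis. Payload 4.2 kg.
Tool frame: the origin (TCP) lies between the finger pads; the fingertips stand 8 mm ahead of it and the grasp point (between the pads) lies 11 mm behind it; z points along the fingers, y is the line along which they close (so a half turn about z gives the same grasp; the last joint's range is limited). The gripper opens to 87 mm and grips with 3 to 60 N. Pads are 19 mm wide; open, the fingers measure 117 mm over their backs; the gripper's body (75 mm by 190 mm) begins 51 mm behind the grasp point.
Start: joints at [-0.963, 0.385, 0.008, 0, -1.194, -0.259], TCP at [0.214, -0.587, 0.231] pointing down, gripper open.
Joint ranges: [-3.14, 3.14], [-1.21, 2.06], [-1.07, 1.41], [-3.16, 2.05], [-2.99, -0.16], [-3.1, 3.1]. Speed limits (rad/s): [2.79, 2.79, 3.14, 3.14, 3.14, 3.14].

INTERFACE

Orientations are given as a unit quaternion [x, y, z, w].
In Python, from station import get_state, snapshot, close_job, masks_of gives the robot as it stands.
- The arm moves only by the tool servo_tool, never from a script. Its argument "rows" is a list of rows, each a list of 3 entries, a list of its own where there are three numbers: the opening in per cent of the stroke, from 0 (shut) to 100 (fully open), then the shift along the world's x, y, z as a fraction of full scale, then the turn about the world's z as a fraction of full scale. A call has exactly 10 rows; each row shifts and turns the commanded pose from where the row before left it; what a row does not reach is not made up. Full scale, the value 1, is 0.12 m for a shift and 2 rad for a turn. A row lasts 1/12 s, in which the tool goes at most 41.7 mm and 7.16 degrees, less where a joint would pass 70% of its speed; a pose out of reach is approached as far as the arm can. A call with a number of a shift or a turn outside -1 to 1 is refused whole. A call with a gripper value outside its range is refused whole. The fingers move at their own pace and stop on an object; "grip_force" is the grip in N (left out, the last holds). Time passes only in rows, so rows that do not move let the fingers close, or fill a call up. It gives the time, the measured TCP pose, the force, the opening and the grip force at its end, in the units of the state.
- get_state(): the state, without advancing time (a new reading comes with each control period).
- snapshot(name): name is "scene" or "top" or "wrist"; returns a dict with "frame" (420x560x3 uint8, red, green, blue), "fx", "fy", "cx", "cy" (pixels), "eye" and "rotation" of the camera in the world. Camera axes: x right, y up, looking along -z (the intrinsics and any distortion apply to the point x, -y, -z); pixel columns grow to the right and rows downward; lengths in m; the calibration is good to about 2 mm. A picture is of the moment at which its call begins. There is no depth.
- close_job(): hands the job in; it is judged then, once.
Trained networks look in a picture, given as the dict that the camera call returned (one of the last four; its "shot" number tells which), for a name from the list of things; names that differ only in an ending like _2 or _b are one class to them, and where a whole thing is asked for, a point or a joint stands for the part that bears it (a point fixed in the world has none). Each returns a list of dicts, best first, with "p" (0 to 1); they miss things now and then, are a little off and sometimes report something else, mostly with a low value. They report only what shows in the picture. A call takes as long as a camera call. They do not tell look-alikes from the thing itself.
- masks_of(picture, thing): "region" (420x560 bool, what is visible of it) and "bbox" ([left, top, right, bottom] in pixels, round what is visible of it).
The state is a dict: "clock": time; "joint_pos": joint angles; "qd": joint speeds; "effort": joint torques, N m; "tool_pos": TCP position; "eef_rot": TCP orientation; "wrist_force": force on the tool from outside, world axes, zero at the start; "moment": the same for the moment, N m; "grip_width": opening from 0.0 (shut) to 1.0 (fully open); "grasp_force": force on a finger pad.
Only numpy, scipy, OpenCV 4.12 (cv2) and the standard library are available. Lean on these libraries where they do the work, as an engineer would, in place of code of your own. Each camera call takes 0.05 s, during which the arm holds its last target. There are 200 camera calls.

## Working session

There is one attempt and no reset: what is moved stays moved. The work goes in short steps, Python scripts to look and compute and a tool call to move; the robot and the scene stay as the last step left them, time stands still between calls to the robot, and variables do not carry over. Pictures are saved under pics/ and viewed, at most 10 in all, crops included, and the job is handed in when it is done.

Besides the shell and the picture viewer there is one more tool, called after "Emit:" as name([rows], argument=value, ...), one row to a line, values as JSON. servo_tool: Moves the arm, as the interface text tells. Shift numbers are shares of 0.12 m and turn numbers shares of 2 rad, none past 1 either way. Its arguments: {"type":"object","properties":{"rows":{"type":"array"},"grip_force":{"type":"number"}},"required":["rows"]}

```bash
mkdir -p pics
cat > h.py <<'E'
import numpy as np, cv2
from station import *
def save(p,n): cv2.imwrite('pics/'+n,p['frame'][:,:,::-1])
def ray(p,u,v):
    d=np.array([(u-p['cx'])/p['fx'],-(v-p['cy'])/p['fy'],-1.]); return np.array(p['rotation'])@d
def at(p,u,v,z):
    d=ray(p,u,v); e=np.array(p['eye']); return e+d*(z-e[2])/d[2]
def px(p,X):
    c=np.array(p['rotation']).T@(np.array(X)-np.array(p['eye'])); return p['cx']+p['fx']*c[0]/-c[2], p['cy']-p['fy']*c[1]/-c[2]
E
python3 - <<'E'
from h import *
print(get_state())
a=snapshot('top');b=snapshot('scene')
print({k:v for k,v in a.items() if k!='frame'},{k:v for k,v in b.items() if k!='frame'})
cv2.imwrite('pics/top.png',a['frame'][:,:,::-1]);save(b,'scene.png')
for p in(a,b):
  for t in('coarse_grip','fine_grip','dial','press','sole','needle'):
    for m in masks_of(p,t)[:2]:
      r=np.argwhere(m['region']); print(t,m['p'],m['bbox'],r.mean(0)[::-1] if len(r) else 0)
E
```

```text
{'clock': 0.0, 'joint_pos': array([-9.63395093e-01,  3.85574516e-01,  6.60637478e-03, -4.65005002e-04,
       -1.19398382e+00, -2.58633785e-01]), 'qd': array([-0.0014896 , -0.00086052, -0.00200015, -0.0015191 ,  0.00011224,
        0.00095885]), 'effort': array([-3.27401858e-05, -3.90666425e+01,  1.87397325e+01,  4.21982199e+00,
        1.08785997e-02, -2.15432797e-04]), 'tool_pos': array([ 0.21341621, -0.58681169,  0.22944617]), 'eef_rot': array([-1.73416653e-01,  9.84847936e-01,  1.06901696e-03, -2.56111911e-04]), 'wrist_force': array([ 0.10371165, -0.14706151,  0.34416538]), 'moment': array([ 0.01521309, -0.01461712,  0.03439016]), 'grasp_force': 0.0, 'grip_width': 0.998868211801309}
{'fx': 416.43786668767524, 'fy': 416.43786668767524, 'cx': 284.01294320601556, 'cy': 203.34235306886228, 'eye': array([0.33317162, 0.15534157, 1.21379113]), 'rotation': array([-0.05345913,  0.0666062 ,  0.70923465, -0.69977993]), 'shot': 1} {'fx': 444.01698909820664, 'fy': 444.01698909820664, 'cx': 282.03134983912963, 'cy': 208.56656068134316, 'eye': array([ 1.13873163, -0.42971601,  0.85757631]), 'ro
[... 263 characters left out ...]
26132191 199.39335985]
press 0.59 [265.3, 162.3, 367.5, 241.3] [317.99057624 199.57484937]
sole 0.85 [206.0, 278.9, 286.7, 327.6] [246.63260135 300.20988176]
sole 0.77 [80.2, 212.7, 156.9, 273.4] [116.32768613 244.09005796]
coarse_grip 0.95 [266.2, 203.5, 288.6, 224.9] [275.66830467 212.84029484]
dial 0.79 [188.8, 191.4, 338.2, 334.7] [259.26307835 267.88339921]
dial 0.52 [320.0, 182.2, 394.7, 226.6] [357.48039216 203.7412854 ]
press 0.94 [192.0, 191.0, 336.4, 334.0] [259.26889343 268.17289439]
press 0.15 [264.3, 201.8, 287.8, 225.1] [275.33816425 212.57971014]
sole 0.97 [244.4, 218.1, 317.4, 274.2] [288.85482782 252.42943957]
sole 0.92 [68.1, 263.4, 162.8, 294.1] [116.40136543 278.78943586]
```

View pics/top.png

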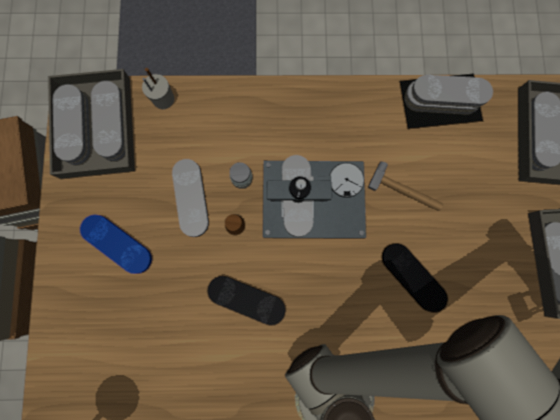

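View pics/scene.png

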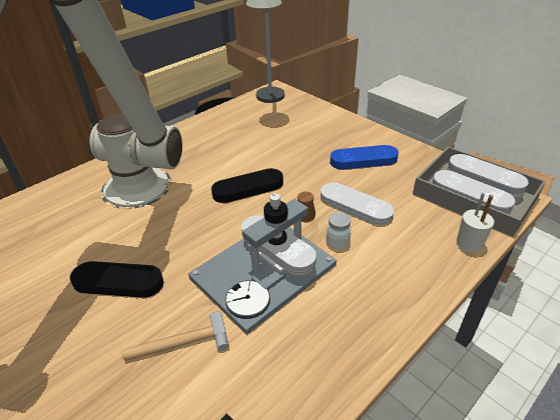

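Both views show the press with its two knobs (top ~(300,188), scene ~(276,205)) and the dial (top (347,180), scene (247,298)). The pale sole lies under the pad. The black and blue soles, and the pale ones elsewhere, are not part of the job. `rotation` is a quaternion, so I need to fix the helper.

```bash
sed -i "s/np.array(p\['rotation'\])/Rm(p)/g" h.py
cat >> h.py <<'E'
from scipy.spatial.transform import Rotation as R
def Rm(p): return R.from_quat(p['rotation']).as_matrix()
def rect(p,c,yaw,half=.055,n=440,z=.031):
    "top-down picture of the dial: press +x right, +y up"
    c=np.array(c[:2]); ex=np.array([np.cos(yaw),np.sin(yaw)]); ey=np.array([-ex[1],ex[0]])
    q=[(-1,1),(1,1),(1,-1),(-1,-1)]
    src=np.float32([px(p,[*(c+half*(a*ex+b*ey)),z]) for a,b in q])
    dst=np.float32([(0,0),(n,0),(n,n),(0,n)])
    return cv2.warpPerspective(p['frame'],cv2.getPerspectiveTransform(src,dst),(n,n),flags=cv2.INTER_CUBIC)
E
python3 - <<'E'
from h import *
a=snapshot('top');b=snapshot('scene')
# white dial: blob centroid
for p,box in((a,(328,160,368,200)),(b,(220,275,275,322))):
    x0,y0,x1,y1=box; g=p['frame'][y0:y1,x0:x1].min(2); m=(g>150).astype(np.uint8)
    cs=max(cv2.findContours(m,0,1)[0],key=cv2.contourArea); e=cv2.fitEllipse(cv2.convexHull(cs)); u,v=e[0][0]+x0,e[0][1]+y0
    print('dial',u,v,e[1],at(p,u,v,.031))
    m=masks_of(p,'coarse_grip')[0]; bb=m['bbox']; print('knob',bb,at(p,(bb[0]+bb[2])/2,(bb[1]+bb[3])/2,.171))
# base plate corners in top
for c in((264,161),(365,161),(366,238),(263,238)): print(at(a,*c,.02))
for p,n in((a,'a'),(b,'b')):
    cv2.imwrite(f'pics/z{n}.png',0) if 0 else None
A=cv2.resize(a['frame'][155:245,255:375],None,fx=4.5,fy=4.5,interpolation=2)[:,:,::-1]
B=cv2.resize(b['frame'][180:330,190:340],None,fx=2.7,fy=2.7,interpolation=2)[:,:,::-1]
cv2.imwrite('pics/za.png',A); 
cv2.imwrite('pics/zb.png',cv2.resize(b['frame'][180:330,190:340],None,fx=4,fy=4,interpolation=2)[:,:,::-1])
E
```

```text
Traceback (most recent call last):
ValueError: max() iterable argument is empty
```

Run:
```python
from h import *
a=snapshot('top');b=snapshot('scene')
for p,box in((a,(328,160,368,200)),(b,(220,275,275,322))):
    x0,y0,x1,y1=box; g=p['frame'][y0:y1,x0:x1].min(2); t,m=cv2.threshold(g,0,1,cv2.THRESH_OTSU)
    cs=max(cv2.findContours(m,0,1)[0],key=cv2.contourArea); e=cv2.fitEllipse(cv2.convexHull(cs)); u,v=e[0][0]+x0,e[0][1]+y0
    print('dial',t,u,v,e[1],at(p,u,v,.031))
    m=masks_of(p,'coarse_grip')[0]; bb=m['bbox']; print('knob',bb,at(p,(bb[0]+bb[2])/2,(bb[1]+bb[3])/2,.171))
for c in((264,161),(365,161),(366,238),(263,238)): print(at(a,*c,.02))
cv2.imwrite('pics/za.png',cv2.resize(a['frame'][155:245,255:375],None,fx=4.5,fy=4.5,interpolation=2)[:,:,::-1])
cv2.imwrite('pics/zb.png',cv2.resize(b['frame'][180:330,190:340],None,fx=4,fy=4,interpolation=2)[:,:,::-1])
```

```text
dial 101.0 346.54265785217285 179.37200736999512 (31.98444175720215, 33.16236114501953) [ 0.60489134 -0.05184771  0.031     ]
knob [285.9, 177.5, 309.2, 202.4] [0.54639081 0.09940581 0.171     ]
dial 173.0 247.14368057250977 297.58459663391113 (33.28213119506836, 42.438472747802734) [ 0.60447382 -0.05052402  0.031     ]
knob [263.9, 200.5, 288.1, 223.8] [0.55285868 0.09680493 0.171     ]
[0.66575631 0.18883952 0.02      ]
[ 0.66273864 -0.1110278   0.02      ]
[ 0.4339637  -0.10294269  0.02      ]
[0.43792828 0.19324593 0.02      ]
```

View pics/zb.png

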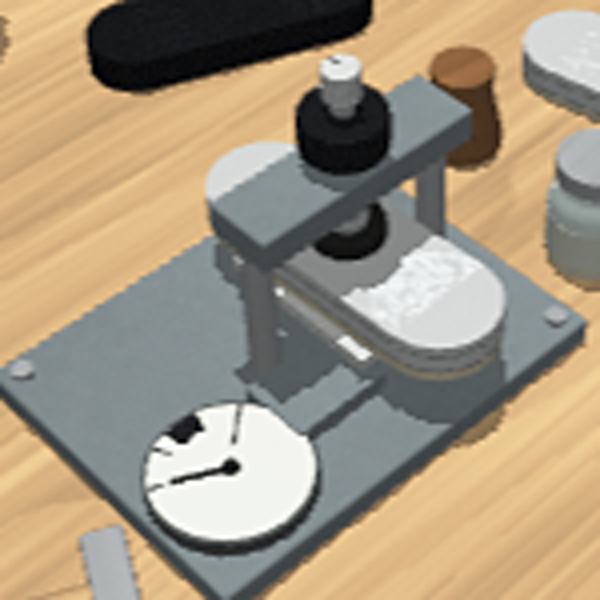

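The enlarged crop shows the needle at rest against its rest line, the knobs, and the pad clear of the sole. The knob axis is at about (0.552, 0.096), with the press yaw about -0.015. Next I move above it.

Emit:
servo_tool([
  [100,[0.133,0.269,0.15],0],
  [100,[0.133,0.269,0.15],0],
  [100,[0.133,0.269,0.15],0],
  [100,[0.133,0.269,0],0],
  [100,[0.133,0.269,0],0],
  [100,[0.133,0.269,0],0],
  [100,[0.133,0.269,0],0],
  [100,[0.133,0.269,0],0],
  [100,[0.133,0.269,0],0],
  [100,[0.133,0.269,0],0],
], grip_force=15)

```text
clock: 1.83
tool_pos: [0.3736, -0.2629, 0.2849]
eef_rot: [-0.173, 0.985, -0.0, 0.0]
wrist_force: [0.7, -0.4, -0.6]
grip_width: 0.999
grasp_force: 0.0
```

Emit:
servo_tool([
  [100,[0.133,0.269,0],0],
  [100,[0.133,0.269,0],0],
  [100,[0.133,0.269,0],0],
  [100,[0.133,0.269,0],0],
  [100,[0.133,0.269,0],0],
  [100,[0.133,0.269,0],0],
  [100,[0.133,0.269,0],0],
  [100,[0.133,0.269,0],0],
  [100,[0.133,0.269,0],0],
  [100,[0,0,0],0],
])

```text
clock: 2.67
tool_pos: [0.5193, 0.0304, 0.284]
eef_rot: [-0.176, 0.984, 0.0, 0.001]
wrist_force: [0.9, -0.1, -0.7]
grip_width: 0.999
grasp_force: 0.0
```

```bash
python3 -c "
from h import *
s=get_state();print(s['clock'],s['joint_pos'],s['tool_pos'],s['eef_rot'])"
```

```text
2.6667 [ 3.70633616e-01  1.68994944e-01 -1.56608852e-01 -1.85173146e-04
 -1.24384611e+00 -1.58782201e+00] [0.51928884 0.03040659 0.28403708] [-1.75855015e-01  9.84415843e-01  2.15732153e-04  6.43710590e-04]
```

Emit:
servo_tool([
  [100,[0.068,0.136,0],0.06],
  [100,[0.068,0.136,0],0.06],
  [100,[0.068,0.136,0],0.06],
  [100,[0.068,0.136,0],0.06],
  [100,[0,0,0],0.06],
  [100,[0,0,0],0.06],
  [100,[0,0,0],0.06],
  [100,[0,0,0],0.06],
  [100,[0,0,0],0.06],
  [100,[0,0,0],0.06],
])

```text
clock: 3.5
tool_pos: [0.5494, 0.0911, 0.2846]
eef_rot: [-0.701, 0.713, 0.0, -0.0]
wrist_force: [0.7, -0.5, -0.3]
grip_width: 0.998
grasp_force: 0.0
```

Emit:
servo_tool([
  [100,[0,0,0],0.06],
  [100,[0,0,0],0.06],
  [100,[0,0,0],0.06],
  [100,[0,0,0],0.06],
  [100,[0,0,0],0.06],
  [100,[0,0,0],0.06],
  [100,[0,0,0],0.06],
  [100,[0,0,0],0.06],
  [100,[0,0,0],0.06],
  [100,[0,0,0],0],
])

```text
clock: 4.33
tool_pos: [0.5494, 0.0911, 0.2846]
eef_rot: [0.968, -0.253, 0.0, -0.0]
wrist_force: [-0.3, -0.4, -0.3]
grip_width: 1.004
grasp_force: 0.0
```

Run:
```python
from h import *
s=get_state();print(s['clock'],s['joint_pos'],s['tool_pos'],s['eef_rot'])
w=snapshot('wrist');b=snapshot('scene')
print(w['eye'],Rm(w)[:,2])
for t,z in(('coarse_grip',.184),('fine_grip',.216)):
  for m in masks_of(w,t)[:2]:
    bb=m['bbox'];print(t,m['p'],bb,at(w,(bb[0]+bb[2])/2,(bb[1]+bb[3])/2,z))
  for m in masks_of(b,t)[:2]: print('scene',t,m['p'],m['bbox'])
d=rect(b,(.6047,-.0512),-.015)
im=np.zeros((420,860,3),np.uint8); im[:,:560]=w['frame']; im[:300,560:]=cv2.resize(d,(300,300)); cv2.imwrite('pics/w1.png',cv2.resize(im,(800,391))[:,:,::-1])
```

```text
4.3333 [ 4.55269229e-01  2.34430469e-01 -7.12883286e-02 -2.03661356e-05
 -1.26501801e+00  6.04632602e-01] [0.54940187 0.09105465 0.28463025] [ 9.67549608e-01 -2.52681134e-01  1.62180679e-05 -2.67729690e-05]
[0.6117802  0.05571845 0.44036203] [ 0.22717003 -0.12844381  0.96534759]
coarse_grip 0.56 [237.5, 172.7, 303.9, 241.4] [0.55545157 0.09270394 0.184     ]
scene coarse_grip 0.73 [267.3, 202.2, 286.7, 226.0]
fine_grip 0.63 [254.1, 202.3, 286.8, 237.7] [0.55412688 0.09303367 0.216     ]
fine_grip 0.23 [237.4, 171.1, 303.1, 241.0] [0.56328499 0.08800312 0.216     ]
```

View pics/w1.png

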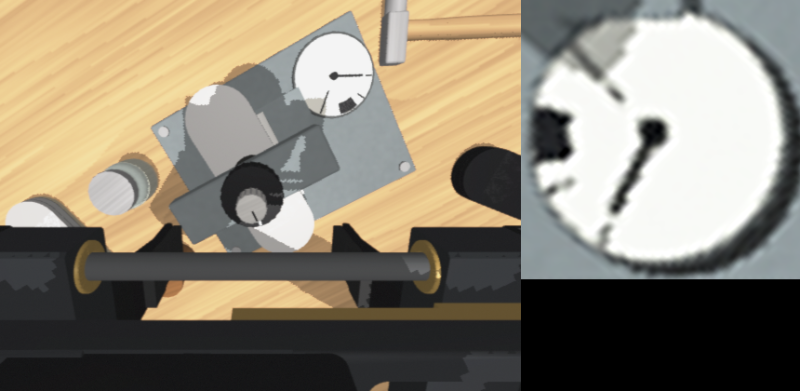

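The wrist view shows the outer knob at (252,195) with the slim one on it. The dial, rectified from the scene camera, reads rest and is fully visible. Next I descend around the outer knob and grip it.

Emit:
servo_tool([
  [100,[0.022,0.033,-0.2],0],
  [100,[0,0,-0.2],0],
  [100,[0,0,-0.2],0],
  [100,[0,0,-0.2],0],
  [100,[0,0,-0.2],0],
  [100,[0,0,0],0],
  [100,[0,0,0],0],
  [60,[0,0,0],0],
  [60,[0,0,0],0],
  [60,[0,0,0],0],
], grip_force=20)

```text
clock: 5.47
tool_pos: [0.5528, 0.0955, 0.1661]
eef_rot: [0.967, -0.254, 0.001, -0.001]
wrist_force: [0.4, 0.0, 0.8]
grip_width: 0.853
grasp_force: 0.0
```

Emit:
servo_tool([
  [40,[0,0,0],0],
  [40,[0,0,0],0],
  [40,[0,0,0],0],
  [40,[0,0,0],0],
  [40,[0,0,0],0],
  [40,[0,0,0],0],
  [40,[0,0,0],0],
  [40,[0,0,0],0],
  [40,[0,0,0],0],
  [40,[0,0,0],0],
])

```text
clock: 6.3
tool_pos: [0.552, 0.0949, 0.165]
eef_rot: [0.967, -0.254, -0.0, 0.0]
wrist_force: [-2.2, -1.6, 5.7]
grip_width: 0.638
grasp_force: 20.0
```

```bash
cat >> h.py <<'E'
from scipy.ndimage import map_coordinates
C0=(.602,-.0485)
def needle(p,yaw=-.015,name=None):
    d=rect(p,C0,yaw); g=cv2.cvtColor(d,cv2.COLOR_RGB2GRAY).astype(float)
    # pivot: dark hub near centre
    h=cv2.GaussianBlur(g,(0,0),9); m=h[180:260,180:260]; v,u=np.unravel_index(m.argmin(),m.shape); u+=180; v+=180
    th=np.radians(np.arange(100,330,1)); r=np.linspace(40,112,37)   # angle ccw from press +x
    s=map_coordinates(g,[v-np.outer(np.sin(th),r),u+np.outer(np.cos(th),r)],order=1)
    f=np.convolve(s.mean(1),np.ones(5)/5,'same'); f[:3]=f[-3:]=255
    i=f.argmin(); k=np.arange(max(i-6,0),min(i+7,len(f))); w=np.clip(np.median(f)-f[k],0,None); w[w<w.max()*.4]=0
    a=np.degrees(th[k])@w/w.sum()
    if name: cv2.circle(d,(int(u),int(v)),4,(255,0,0),-1); cv2.line(d,(int(u),int(v)),(int(u+140*np.cos(np.radians(a))),int(v-140*np.sin(np.radians(a)))),(255,0,0),1); save({'frame':d},name)
    return np.radians(243-a), a, (u,v), f.min()
E
python3 - <<'E'
from h import *
s=get_state();print(s['clock'],s['joint_pos'],s['tool_pos'],s['wrist_force'],s['moment'],s['grip_width'],s['grasp_force'])
print(needle(snapshot('scene'),name='d1.png'))
E
```

```text
6.3 [ 4.59803647e-01  3.32016489e-01 -2.48299411e-01  5.59323935e-04
 -9.90915003e-01  5.98019322e-01] [0.55202041 0.09488662 0.16499398] [-2.24922311 -1.5862935   5.66519874] [-0.74277656  0.82799353  0.02812134] 0.6381050664125077 19.999740379862487
(np.float64(-0.0014469674704460915), np.float64(243.08290512914928), (np.int64(219), np.int64(220)), np.float64(44.36448322936441))
```

The grip width is 55.5 mm, which matches the knob, and the needle reader gives 0.00 at rest. I turn clockwise 0.5 rad first, which is still short of the earliest contact.

Emit:
servo_tool([
  [40,[0,0,0],-0.031],
  [40,[0,0,0],-0.031],
  [40,[0,0,0],-0.031],
  [40,[0,0,0],-0.031],
  [40,[0,0,0],-0.031],
  [40,[0,0,0],-0.031],
  [40,[0,0,0],-0.031],
  [40,[0,0,0],-0.031],
  [40,[0,0,0],0],
  [40,[0,0,0],0],
])

```text
clock: 7.18
tool_pos: [0.552, 0.0949, 0.165]
eef_rot: [0.875, -0.484, 0.0, 0.0]
wrist_force: [-2.2, -2.6, 5.8]
grip_width: 0.641
grasp_force: 20.0
```

```bash
cat > look.py <<'E'
from h import *
s=get_state();q=s['eef_rot']
print(round(s['clock'],2),'j1,6',s['joint_pos'][[0,5]].round(3),s['tool_pos'].round(4),'F',s['wrist_force'].round(1),'Mz',s['moment'].round(2),s['grip_width'].round(3))
p=snapshot('scene');print('needle',[np.round(x,2) for x in needle(p)])
w=snapshot('wrist')
for m in masks_of(p,'fine_grip')[:1]: print('fine',m['p'],m['bbox'])
E
python3 look.py
```

```text
Traceback (most recent call last):
  File "look.py", line 3, in <module>
    print(round(s['clock'],2),'j1,6',s['joint_pos'][[0,5]].round(3),s['tool_pos'].round(4),'F',s['wrist_force'].round(1),'Mz',s['moment'].round(2),s['grip_width'].round(3))
                                                                                                                                                   ^^^^^^^^^^^^^^^^^^^^^
AttributeError: 'float' object has no attribute 'round'
```

```bash
sed -i "s/s\['grip_width'\].round(3)/s['grip_width']/; /fine/d; /wrist'/d" look.py; python3 look.py
```

```text
7.18 j1,6 [0.46  0.101] [0.552  0.0949 0.165 ] F [-2.2 -2.6  5.8] Mz [-0.73  0.9  -0.17] 0.6406901856321403
needle [np.float64(-0.0), np.float64(243.08), array([219, 220]), np.float64(44.31)]
```

Emit:
servo_tool([
  [40,[0,0,0],-0.015],
  [40,[0,0,0],-0.015],
  [40,[0,0,0],-0.015],
  [40,[0,0,0],-0.015],
  [40,[0,0,0],-0.015],
  [40,[0,0,0],0],
  [40,[0,0,0],0],
  [40,[0,0,0],0],
  [40,[0,0,0],0],
  [40,[0,0,0],0],
])

```text
clock: 8.07
tool_pos: [0.552, 0.0949, 0.165]
eef_rot: [0.837, -0.548, 0.0, 0.0]
wrist_force: [-2.2, -1.1, 5.3]
grip_width: 0.642
grasp_force: 20.0
```

```bash
python3 look.py
```

```text
8.07 j1,6 [ 0.46  -0.049] [0.552  0.0949 0.165 ] F [-2.2 -1.1  5.3] Mz [-0.7   0.9  -0.14] 0.6422561029721467
needle [np.float64(-0.0), np.float64(243.08), array([219, 220]), np.float64(44.46)]
```

Emit:
servo_tool([
  [40,[0,0,0],-0.015],
  [40,[0,0,0],-0.015],
  [40,[0,0,0],-0.015],
  [40,[0,0,0],-0.015],
  [40,[0,0,0],-0.015],
  [40,[0,0,0],-0.015],
  [40,[0,0,0],0],
  [40,[0,0,0],0],
  [40,[0,0,0],0],
  [40,[0,0,0],0],
])

```text
clock: 8.95
tool_pos: [0.5519, 0.0948, 0.165]
eef_rot: [0.784, -0.621, -0.0, 0.0]
wrist_force: [-3.1, -2.8, 5.3]
grip_width: 0.64
grasp_force: 20.0
```

```bash
python3 look.py
```

```text
8.95 j1,6 [ 0.46  -0.229] [0.5519 0.0948 0.165 ] F [-3.1 -2.8  5.3] Mz [-0.67  0.83 -0.21] 0.6400671029809638
needle [np.float64(-0.0), np.float64(243.09), array([219, 220]), np.float64(44.7)]
```

Emit:
servo_tool([
  [40,[0,0,0],-0.015],
  [40,[0,0,0],-0.015],
  [40,[0,0,0],-0.015],
  [40,[0,0,0],-0.015],
  [40,[0,0,0],-0.015],
  [40,[0,0,0],-0.015],
  [40,[0,0,0],0],
  [40,[0,0,0],0],
  [40,[0,0,0],0],
  [40,[0,0,0],0],
])

```text
clock: 9.83
tool_pos: [0.5519, 0.0949, 0.165]
eef_rot: [0.725, -0.689, 0.0, 0.0]
wrist_force: [-2.9, -3.1, 5.2]
grip_width: 0.638
grasp_force: 20.0
```

```bash
python3 look.py
```

```text
9.83 j1,6 [ 0.46  -0.409] [0.5519 0.0949 0.165 ] F [-2.9 -3.1  5.2] Mz [-0.69  0.86 -0.14] 0.6376967542743065
needle [np.float64(-0.0), np.float64(243.09), array([219, 220]), np.float64(44.41)]
```

Emit:
servo_tool([
  [40,[0,0,0],-0.015],
  [40,[0,0,0],-0.015],
  [40,[0,0,0],-0.015],
  [40,[0,0,0],-0.015],
  [40,[0,0,0],-0.015],
  [40,[0,0,0],-0.015],
  [40,[0,0,0],0],
  [40,[0,0,0],0],
  [40,[0,0,0],0],
  [40,[0,0,0],0],
])

```text
clock: 10.72
tool_pos: [0.5519, 0.0949, 0.165]
eef_rot: [-0.66, 0.751, -0.0, -0.0]
wrist_force: [-1.8, -1.7, 5.8]
grip_width: 0.637
grasp_force: 20.0
```

```bash
python3 look.py
```

```text
10.72 j1,6 [ 0.46  -0.589] [0.5519 0.0949 0.165 ] F [-1.8 -1.7  5.8] Mz [-0.68  0.84 -0.16] 0.6371432730227471
needle [np.float64(-0.0), np.float64(243.08), array([219, 220]), np.float64(44.43)]
```

Emit:
servo_tool([
  [40,[0,0,0],-0.015],
  [40,[0,0,0],-0.015],
  [40,[0,0,0],-0.015],
  [40,[0,0,0],-0.015],
  [40,[0,0,0],-0.015],
  [40,[0,0,0],-0.015],
  [40,[0,0,0],0],
  [40,[0,0,0],0],
  [40,[0,0,0],0],
  [40,[0,0,0],0],
])

```text
clock: 11.6
tool_pos: [0.5519, 0.0949, 0.165]
eef_rot: [-0.59, 0.807, -0.0, -0.0]
wrist_force: [-2.5, -2.8, 5.2]
grip_width: 0.637
grasp_force: 20.0
```

```bash
python3 look.py
```

```text
11.6 j1,6 [ 0.46  -0.769] [0.5519 0.0949 0.165 ] F [-2.5 -2.8  5.2] Mz [-0.67  0.85 -0.17] 0.6368968901199057
needle [np.float64(0.03), np.float64(241.04), array([219, 220]), np.float64(40.53)]
```

The needle has begun to leave rest (0.035). I add about 0.1 rad more.

Emit:
servo_tool([
  [40,[0,0,0],-0.01],
  [40,[0,0,0],-0.01],
  [40,[0,0,0],-0.01],
  [40,[0,0,0],-0.01],
  [40,[0,0,0],-0.01],
  [40,[0,0,0],0],
  [40,[0,0,0],0],
  [40,[0,0,0],0],
  [40,[0,0,0],0],
  [40,[0,0,0],0],
])

```text
clock: 12.48
tool_pos: [0.5519, 0.0949, 0.165]
eef_rot: [-0.549, 0.836, -0.0, -0.0]
wrist_force: [-2.5, -2.4, 5.0]
grip_width: 0.636
grasp_force: 20.0
```

```bash
python3 look.py
```

```text
12.48 j1,6 [ 0.46  -0.868] [0.5519 0.0949 0.165 ] F [-2.5 -2.4  5. ] Mz [-0.66  0.81 -0.03] 0.6362337449326907
needle [np.float64(0.25), np.float64(228.95), array([219, 220]), np.float64(34.01)]
```

The needle is at 0.25, which is in range. I release, rise straight up, and turn back while clear.

Emit:
servo_tool([
  [100,[0,0,0],0],
  [100,[0,0,0],0],
  [100,[0,0,0],0],
  [100,[0,0,0],0],
  [100,[0,0,0],0],
  [100,[0,0,0.1],0],
  [100,[0,0,0.2],0],
  [100,[0,0,0.2],0],
  [100,[0,0,0.2],0],
  [100,[0,0,0.2],0],
])

```text
clock: 13.37
tool_pos: [0.552, 0.0953, 0.2735]
eef_rot: [-0.549, 0.836, 0.0, -0.0]
wrist_force: [1.4, 0.5, -0.3]
grip_width: 0.997
grasp_force: 0.0
```

Emit:
servo_tool([
  [100,[0,0,0],0.06],
  [100,[0,0,0],0.06],
  [100,[0,0,0],0.06],
  [100,[0,0,0],0.06],
  [100,[0,0,0],0.06],
  [100,[0,0,0],0.06],
  [100,[0,0,0],0.06],
  [100,[0,0,0],0.06],
  [100,[0,0,0],0.06],
  [100,[0,0,0],0],
])

```text
clock: 14.2
tool_pos: [0.5522, 0.0954, 0.2723]
eef_rot: [0.901, -0.433, -0.0, -0.0]
wrist_force: [-0.0, -1.1, -0.4]
grip_width: 1.002
grasp_force: 0.0
```

```bash
python3 look.py
python3 - <<'E'
from h import *
b=snapshot('scene');w=snapshot('wrist')
for z in(.158,.184,.187,.192,.209,.214): print(z,np.round(px(b,[.552,.095,z]),1))
for m in masks_of(w,'fine_grip')[:1]: print(m['p'],m['bbox'])
x0,y0=250,180
B=cv2.resize(b['frame'][180:235,250:305],(550,550),interpolation=2)
for z in(.158,.184,.19,.212):
    u,v=px(b,[.552,.095,z]); cv2.circle(B,(int((u-x0)*10),int((v-y0)*10)),3,(255,0,0),-1)
W=w['frame'][130:270,200:340]
im=np.zeros((550,800,3),np.uint8);im[:,:550]=B;im[:250,550:]=cv2.resize(W,(250,250));save({'frame':im},'f1.png')
E
```

```text
14.2 j1,6 [0.46  0.214] [0.5522 0.0954 0.2723] F [-0.  -1.1 -0.4] Mz [-0.06  0.12 -0.02] 1.001755124420931
needle [np.float64(0.24), np.float64(228.98), array([219, 220]), np.float64(36.12)]
0.158 [275.4 216.5]
0.184 [275.  208.1]
0.187 [275.  207.2]
0.192 [274.9 205.5]
0.209 [274.7 199.9]
0.214 [274.6 198.2]
0.72 [258.6, 202.6, 292.3, 242.8]
```

View pics/f1.png

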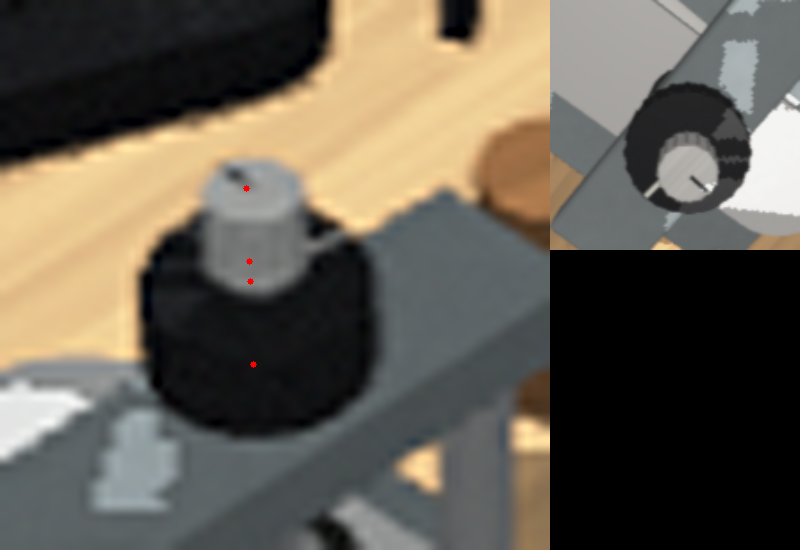

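The needle holds at 0.24. The slim knob spans z about 0.190 to 0.212, so I grip it with the fingertips at about 0.188, clear of the outer knob's top at 0.184.

Emit:
servo_tool([
  [100,[0,0,-0.159],0],
  [100,[0,0,-0.159],0],
  [100,[0,0,-0.159],0],
  [100,[0,0,-0.159],0],
  [100,[0,0,0],0],
  [60,[0,0,0],0],
  [60,[0,0,0],0],
  [40,[0,0,0],0],
  [40,[0,0,0],0],
  [40,[0,0,0],0],
], grip_force=15)

```text
clock: 15.23
tool_pos: [0.5526, 0.0954, 0.1973]
eef_rot: [0.901, -0.434, 0.001, -0.001]
wrist_force: [-0.3, -0.4, 0.6]
grip_width: 0.706
grasp_force: 0.0
```

Emit:
servo_tool([
  [35,[0,0,0],0],
  [30,[0,0,0],0],
  [20,[0,0,0],0],
  [10,[0,0,0],0],
  [10,[0,0,0],0],
  [10,[0,0,0],0],
  [10,[0,0,0],0],
  [10,[0,0,0],0],
  [10,[0,0,0],0],
  [10,[0,0,0],0],
])

```text
clock: 16.07
tool_pos: [0.5519, 0.0951, 0.1962]
eef_rot: [0.901, -0.434, -0.0, 0.0]
wrist_force: [-0.3, -1.3, 1.2]
grip_width: 0.273
grasp_force: 15.0
```

```bash
python3 look.py
```

```text
16.07 j1,6 [0.46  0.212] [0.5519 0.0951 0.1962] F [-0.3 -1.3  1.2] Mz [-0.24  0.45 -0.02] 0.2727784652195892
needle [np.float64(0.25), np.float64(228.95), array([219, 220]), np.float64(37.5)]
```

Emit:
servo_tool([
  [10,[0,0,0],-0.055],
  [10,[0,0,0],-0.055],
  [10,[0,0,0],-0.055],
  [10,[0,0,0],-0.055],
  [10,[0,0,0],-0.055],
  [10,[0,0,0],-0.055],
  [10,[0,0,0],-0.055],
  [10,[0,0,0],-0.055],
  [10,[0,0,0],-0.055],
  [10,[0,0,0],0],
])

```text
clock: 16.95
tool_pos: [0.552, 0.0951, 0.1962]
eef_rot: [-0.585, 0.811, -0.0, -0.0]
wrist_force: [-0.6, -1.2, 1.2]
grip_width: 0.271
grasp_force: 15.0
```

```bash
python3 look.py
```

```text
16.95 j1,6 [ 0.46 -0.78] [0.552  0.0951 0.1962] F [-0.6 -1.2  1.2] Mz [-0.3   0.43 -0.07] 0.2711996804993389
needle [np.float64(0.71), np.float64(202.09), array([219, 219]), np.float64(44.4)]
```

Emit:
servo_tool([
  [10,[0,0,0],-0.05],
  [10,[0,0,0],-0.05],
  [10,[0,0,0],-0.05],
  [10,[0,0,0],-0.05],
  [10,[0,0,0],-0.05],
  [10,[0,0,0],-0.05],
  [10,[0,0,0],-0.05],
  [10,[0,0,0],-0.05],
  [10,[0,0,0],0],
  [10,[0,0,0],0],
])

```text
clock: 17.83
tool_pos: [0.5521, 0.0951, 0.1962]
eef_rot: [-0.226, 0.974, -0.0, -0.0]
wrist_force: [-0.8, -0.4, 1.2]
grip_width: 0.274
grasp_force: 15.0
```

```bash
python3 look.py; python3 -c "
from h import *
print(needle(snapshot('scene'),name='d2.png'))"
```

```text
17.83 j1,6 [ 0.46  -1.574] [0.5521 0.0951 0.1962] F [-0.8 -0.4  1.2] Mz [-0.45  0.32 -0.02] 0.27416522928009895
needle [np.float64(1.08), np.float64(180.94), array([219, 219]), np.float64(58.54)]
(np.float64(1.083185090725069), np.float64(180.93806586995836), (np.int64(219), np.int64(219)), np.float64(58.57007765028992))
```

View pics/d2.png

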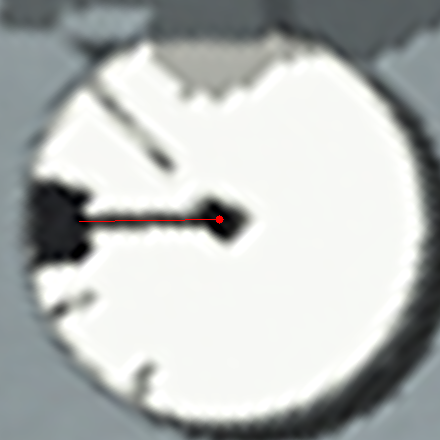

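The needle, at pixels (80–220, 220), stands in the middle of the thick mark. I release and rise.

Emit:
servo_tool([
  [60,[0,0,0],0],
  [60,[0,0,0],0],
  [60,[0,0,0],0],
  [60,[0,0,0],0],
  [60,[0,0,0],0],
  [60,[0,0,0.1],0],
  [60,[0,0,0.2],0],
  [60,[0,0,0.2],0],
  [60,[0,0,0.2],0],
  [60,[0,0,0.2],0],
])

```text
clock: 18.77
tool_pos: [0.5521, 0.0953, 0.3054]
eef_rot: [-0.225, 0.974, 0.0, 0.0]
wrist_force: [0.6, 0.1, -0.0]
grip_width: 0.601
grasp_force: 0.0
```

Emit:
servo_tool([
  [60,[0,0,0],0],
  [60,[0,0,0],0],
  [60,[0,0,0],0],
  [60,[0,0,0],0],
  [60,[0,0,0],0],
  [60,[0,0,0],0],
  [60,[0,0,0],0],
  [60,[0,0,0],0],
  [60,[0,0,0],0],
  [60,[0,0,0],0],
])

```text
clock: 19.6
tool_pos: [0.5521, 0.0952, 0.3042]
eef_rot: [-0.224, 0.974, -0.0, -0.0]
wrist_force: [0.9, 0.3, 0.5]
grip_width: 0.603
grasp_force: 0.0
```

```bash
python3 look.py; python3 -c "
from h import *
save(snapshot('scene'),'end.png')"
```

```text
19.6 j1,6 [ 0.46  -1.578] [0.5521 0.0952 0.3042] F [0.9 0.3 0.5] Mz [0.04 0.03 0.  ] 0.6029255508213007
needle [np.float64(1.08), np.float64(180.94), array([219, 219]), np.float64(59.5)]
```

View pics/end.png

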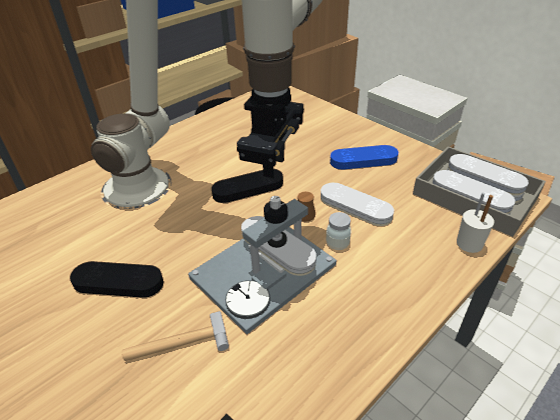

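The arm is clear above the knobs at (270,170), the needle holds at 1.08, and nothing else has moved.

```bash
python3 -c "
from station import close_job
print(close_job())"
```

```text
the job is handed in; nothing more can be done
None
```

The sole is clamped: the outer knob took the needle to 0.25, the inner knob brought it to 1.08 in the thick mark (0.85–1.35), and it held there after release; I handed the job in at about 20 s, with the arm clear and nothing else on the table visibly moved.

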